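# Clamp the tongs rest with the torque-limiting knob

## Robot

A 6-joint arm with a two-finger parallel gripper is mounted at the origin on a cart in front of the work surface, level with it; the furniture and walls round the work are solid. World frame = base frame: x ahead of the robot, y to its left, z up, the work surface at z = 0. Lengths are in m, angles in rad, forces in N, time in s.
With the tool pointing down it reaches from about 0.225 to 0.875 m from the base axis. Payload 3.4 kg.
Tool frame: the origin (TCP) lies between the finger pads; the fingertips stand 19 mm ahead of it and the grasp point (between the pads) is the TCP; z points along the fingers, y is the line along which they close (so a half turn about z gives the same grasp; the last joint's range is limited). The gripper opens to 85 mm and grips with 20 to 120 N. Pads are 22 mm wide; open, the fingers measure 114 mm over their backs; the gripper's body (76 mm by 85 mm) begins 54 mm behind the grasp point. The pads swing forward as they close: fully open they stand 13 mm farther back than shut.
Start: joints at [-0.121, 0.276, 1.505, -0, 1.361, -0.121], TCP at [0.575, -0, 0.25] pointing down, gripper open.
Joint ranges: [-2.89, 2.89], [-0.75, 2.08], [0.22, 2.7], [-1.18, 4.32], [0.11, 2.71], [-2.7, 2.7]. Speed limits (rad/s): [2.57, 2.57, 3.14, 3.14, 3.14, 3.14].

## Interface

Orientations are given as a unit quaternion [w, x, y, z].
In Python, from rig import get_state, imaging, ticket gives the robot as it stands. The module is installed in compiled form; this text tells all that it offers.
- The arm moves only by the shell command python3 -m inch 'ROWS' [FORCE]. ROWS is JSON, a list of rows, each an object with "claw": the opening, from -1 (shut) to 1 (fully open); "travel": the shift along the world's x, y, z in units of 200 mm (1.0 is 200 mm), a list of three; "turn": the turn about the world's z in units of 180 degrees (1.0 is 180 degrees). A call has 1 to 5 rows; each row is the pose to reach, as a shift and turn from the pose commanded when the call began, turning the shorter way round; what a row does not reach only later rows make up. A row lasts 1/10 s, in which the tool goes at most 50 mm and 8.59 degrees, less where a joint would pass 70% of its speed; a pose out of reach is approached as far as the arm can. A call with a number of a shift or a turn outside -1 to 1 is refused whole. A call with a gripper value outside its range is refused whole. The fingers move at their own pace and stop on an object; FORCE is the grip in N (left out, the last holds). Time passes only in rows, so rows that repeat a pose let the fingers close. It gives the time, the measured TCP pose, the force, the opening and the grip force at its end, in the units of the state.
- get_state(): the state, without advancing time (a new reading comes with each control period).
- imaging.get_image(name): name is "scene" or "side" or "wrist"; returns the picture (384x512x3 uint8, red, green, blue); there is no depth.
- imaging.camera_params(name): a dict with "camera_matrix" (3x3 intrinsics, pixels), "cam_to_world" (4x4, takes a point from camera to world coordinates); the wrist camera has in their place "T_tool_cam" (4x4, takes a point from camera to tool coordinates, whose origin is the TCP and whose axes are the flange's). Camera axes: x right, y down, z forward; pixel columns grow to the right and rows downward; lengths in m; the calibration is good to about 2 mm. A picture is of the moment at which its call begins: read the wrist's pose just before it. camera_params takes no time and is no camera call.
- ticket.sign_off(): hands the job in; it is judged then, once.
The state is a dict: "clock": time; "qpos": joint angles; "qd": joint speeds; "effort": joint torques, N m; "position": TCP position; "ee_rot": TCP orientation; "contact_force": force on the tool from outside, world axes, zero at the start; "moment": the same for the moment, N m; "width": finger opening in m; "gripper_force": force on a finger pad.
Only numpy, scipy, OpenCV 4.12 (cv2) and the standard library are available. Lean on these libraries where they do the work, as an engineer would, in place of code of your own. Each camera call takes 0.05 s, during which the arm holds its last target. There are 200 camera calls.

## Task

Mount the tongs rest in the worktop clamp: slide its flat steel tongue fully home under the clamp foot, against the stop. Then turn the clamp's black knob clockwise until you feel its torque limiter slip on the clamped tongue, stop there at once, before it drives solid again and overtightens, and let go. Leave the serving tongs, the sugar stick and the kitchen timer where they are.

Things in the scene. Friction and masses are not known exactly. Their poses are not given: they have to be found in the camera images.
- clamp: Grey C-shaped worktop clamp on a steel base plate, fixed. Origin on the worktop below the vertical screw axis, x = direction in which the tongue slides in, z up. Plate 180 x 72 x 8 mm, x = -130 to +50 mm. Grey column behind the jaw and arm over it: arm x = -18 to +46 mm, 36 mm wide, underside z = 54, top 78 mm.
- jaw (a point): Point on the plate's top (8 mm above the worktop) below the screw axis; axes as the clamp's. Two dark guide rails 10 mm high stand on the plate: 33 mm apart (inside) from x = -35 to +14 mm, flaring to about 55 mm apart at x = -87 mm.
- stop (a point): Middle of the dark stop face that ends the jaw, 14 mm behind the screw axis (+x), 14 mm above the worktop. The tongue's nose is home when it touches here.
- foot: Brass clamp foot, 22 mm across; origin at the centre of its underside. It starts 2 to 3 mm above the top of a tongue lying on the plate (plate 8 mm + tongue 12 mm) and goes down 1.9 mm per radian of screw turn.
- knob_grip (a point): On the axis of the black fluted knob, 118 mm above the worktop; turns with the knob, does not rise or fall. Knob 36 mm across, z = 94 to 134 mm. Clockwise from above tightens, in 1 to 4 strokes with regrasping. First up to 1.5 rad of free play (amount unknown, under 0.02 N m), then the screw turns at about 0.2 N m (0.12 when paused). It holds by itself when released.
- knob_top (a point): Middle of the knob's top (steel disc, red mark). Feel: the knob twists springily, 2 N m per rad. Once the foot presses, torque climbs over some 0.7 rad to 0.40 N m (0.36 when paused), then stays level while the limiter slips; foot force is then about 100 N. After 0.3 rad of slip in all, the knob drives the screw solid: torque climbs on and the foot overtightens (over 125 N).
- tongs_rest: Loose tongs rest, 0.28 kg: flat steel tongue 30 mm wide, 12 mm thick, from x = -22 to +109 mm, nose corners rounded 8 mm, with a short post at the origin that carries a red cradle bar along x. Origin on the underside below the post, x towards the free end (nose) of the tongue, z up. Fully home, the origin is 95 mm in front (-x) of the clamp's axis, resting on the plate.
- rest_grip (a point): Grip point of the rest, 53 mm above its underside: the red bar, 14 mm thick (y), 70 mm long (x), z = 44 to 58 mm, with upturned ends (to z = 71 mm) beyond 26 mm either side.
- rest_nose (a point): Middle of the nose end face of the tongue, 6 mm above its underside.
- serving_tongs: Loose serving tongs with red grips, 220 mm long; leave alone.
- sugar_stick_0: Loose white sugar stick, 104 mm long; leave alone.
- kitchen_timer: Loose red and white kitchen timer, 68 mm across, 53 mm high; leave alone.

How it is judged:
On the way, in this order (a step that is already met when the one before it is completed fails the run):
1. the tongue lies home in the jaw, not yet clamped (x of rest_nose in the frame of clamp above 0.011 m and z of rest_nose in the frame of clamp below 0.0175 m and angle between the x axis of tongs_rest and the x axis of clamp, either way round below 0.08 rad and angle between tongs_rest's own z axis and vertical below 0.06 rad and contact force between foot and tongs_rest below 5 N), for 0.2 s.
2. the limiter's slip force is reached on the home tongue (x of rest_nose in the frame of clamp above 0.011 m and z of rest_nose in the frame of clamp below 0.0175 m and angle between the x axis of tongs_rest and the x axis of clamp, either way round below 0.08 rad and angle between tongs_rest's own z axis and vertical below 0.06 rad and contact force between foot and tongs_rest above 85 N), for 0.2 s.
At the end, for the whole second after the job is handed in: The rest is released and at rest, level (within 0.06 rad), its nose within 3 mm of the stop and in line with the clamp (within 0.08 rad), lying on the plate, and the foot presses on it with more than 85 N (the limiter slips at about 100 N) and less than 125 N (all of step 2 and contact force between foot and tongs_rest below 125 N and linear speed of tongs_rest below 0.01 m/s); the robot touches nothing.
It fails at once if the foot overtightens on the rest (over 125 N) (contact force between foot and tongs_rest above 125 N).
It fails at once if serving tongs, sugar stick or timer moved by more than 20 mm (distance of any of serving_tongs, sugar_stick_0, kitchen_timer from where it was at the start of the episode above 0.02 m).
It also fails if it takes over 72 s, if anything falls off the work surface, if the arm or the gripper's body presses on something with over 40 N, if the wrist force passes 120 N, or if a joint passes its speed limit or range.

## Working session

There is one attempt and no reset: what is moved stays moved. The work goes in short steps, Python scripts to look and compute and a shell command to move; the robot and the scene stay as the last step left them, time stands still between calls to the robot, and variables do not carry over. Pictures are saved under pics/ and viewed, at most 11 in all, crops included, and the job is handed in when it is done.

```bash
mkdir -p pics; python3 - <<'E'
from rig import get_state, imaging
import cv2,json
print(get_state())
for n in ("scene","side","wrist"):
    im=imaging.get_image(n); cv2.imwrite(f"pics/{n}0.png",im[:,:,::-1])
    p=imaging.camera_params(n); print(n,{k:v.tolist() if hasattr(v,'tolist') else v for k,v in p.items()})
E
```

```text
{'clock': 0.0, 'qpos': array([-1.20991431e-01,  2.76630797e-01,  1.50615946e+00, -1.06807789e-05,
        1.36069925e+00, -1.20985266e-01]), 'qd': array([ 2.22570824e-05,  6.68168770e-04, -1.73132757e-06,  1.52026120e-03,
        6.80037060e-06, -7.30204680e-04]), 'effort': array([ 6.20495921e-04, -4.16768074e+01, -2.45808578e+01, -1.52056768e-04,
        1.11346930e-02,  1.69860516e-05]), 'position': array([5.74496839e-01, 5.70793108e-05, 2.49408776e-01]), 'ee_rot': array([-7.43460188e-04,  7.07107852e-01,  7.07105075e-01, -5.88907311e-04]), 'contact_force': array([-0.12443441, -0.14043467,  0.23540164]), 'moment': array([ 0.00606477, -0.03303663,  0.05310223]), 'gripper_force': 0.0, 'width': 0.08543445449648615}
scene {'camera_matrix': [[480.6702210004031, 0.0, 256.21274562120533], [0.0, 480.6702210004031, 189.31309754123288], [0.0, 0.0, 1.0]], 'cam_to_world': [[-0.8625579637495834, -0.39244518888877167, 0.319343910056586, 0.13400617096827774], [-0.5058227151318945, 0.6834702715694352, -0.5263190750271178, 0.7367444778683515], [-0.011710680115639232, -0.6155121132836129, -0.7880404
[... 231 characters left out ...]
03510284658406247, 0.07368238367171547, 0.46702399781064186], [-0.08154775217743061, 0.46542538860816557, -0.881322399439471, 0.9673066340186949], [-0.003356727075362559, -0.884390749499696, -0.46673518678444165, 0.6212983615728688], [0.0, 0.0, 0.0, 1.0]]}
wrist {'camera_matrix': [[319.1104247792896, 0.0, 261.78991070960944], [0.0, 319.1104247792896, 189.84961313605893], [0.0, 0.0, 1.0]], 'T_tool_cam': [[-0.0004256528381670783, -0.9619213572585215, -0.2733260347452896, 0.06853383071521327], [0.9999991437776306, -7.121899676608964e-05, -0.0013066644017815086, -0.0009112835779150341], [0.001237442388858432, -0.27332635690283574, 0.9619205639545066, -0.12425119891878372], [0.0, 0.0, 0.0, 1.0]]}
```

View pics/scene0.png

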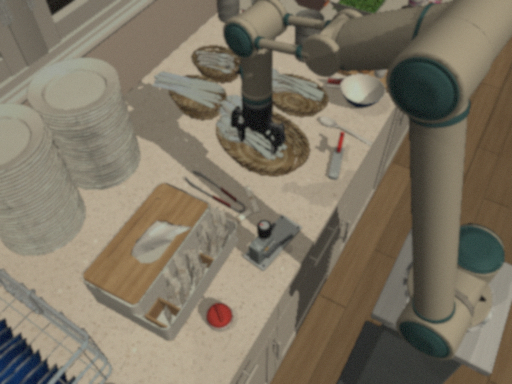

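View pics/side0.png

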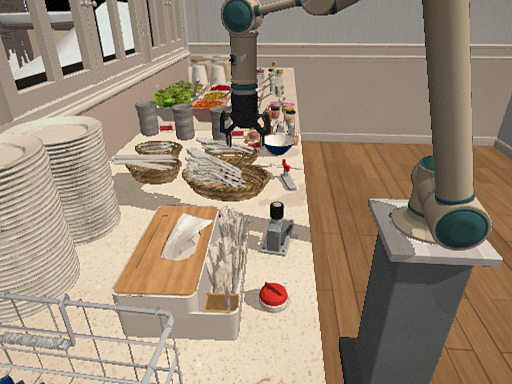

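View pics/wrist0.png

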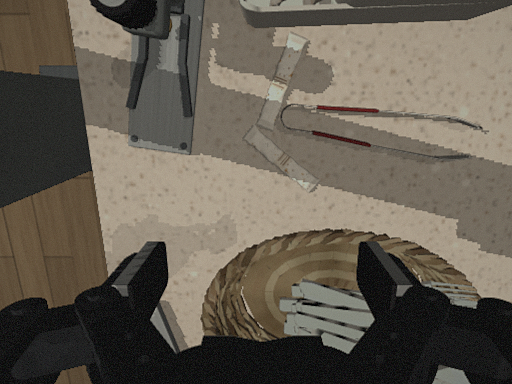

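The scene shows the clamp at about (272,240) with its mouth facing away from that camera, which is world -y. The rest is at (337,155), tongs at (215,190) and timer at (219,315). The wrist view shows the plate front corners at about (130,146) and (188,153), with the screws and flared rails.

```bash
cat > h.py <<'E'
import numpy as np, cv2
from scipy.spatial.transform import Rotation as R
from rig import get_state, imaging
def pose():
    s=get_state(); q=s['ee_rot']; T=np.eye(4); T[:3,:3]=R.from_quat([q[1],q[2],q[3],q[0]]).as_matrix(); T[:3,3]=s['position']; return T
def cam(n,T=None):
    p=imaging.camera_params(n)
    M=np.array(p['cam_to_world']) if n!='wrist' else (pose() if T is None else T)@np.array(p['T_tool_cam'])
    return np.array(p['camera_matrix']),M
def ray(n,uv,T=None):
    K,M=cam(n,T); d=M[:3,:3]@np.linalg.solve(K,[uv[0],uv[1],1]); return M[:3,3],d
def onz(n,uv,z,T=None):
    o,d=ray(n,uv,T); return o+d*(z-o[2])/d[2]
def tri(r1,r2):
    (a,d),(b,e)=r1,r2; s=np.linalg.lstsq(np.c_[d,-e],b-a,rcond=None)[0]; p,q=a+s[0]*d,b+s[1]*e; return (p+q)/2,np.linalg.norm(p-q)
def snap(n,f=None):
    T=pose(); im=imaging.get_image(n)[:,:,::-1].copy()
    if f: cv2.imwrite(f'pics/{f}.png',im)
    return im,T
E
python3 - <<'E'
from h import *
a=cv2.imread('pics/scene0.png');b=cv2.imread('pics/side0.png')
f=lambda im,x,y,w,h,s:cv2.resize(im[y:y+h,x:x+w],None,fx=s,fy=s,interpolation=cv2.INTER_CUBIC)
out=np.zeros((600,800,3),np.uint8)
for i,(im,x,y,w,h,s) in enumerate([(a,230,205,80,60,5),(a,300,120,80,60,5),(b,240,190,80,60,5),(b,250,150,80,60,5)]):
    out[(i//2)*300:(i//2)*300+300,(i%2)*400:(i%2)*400+400]=f(im,x,y,w,h,s)
cv2.imwrite('pics/crops.png',out)
def red(im,x,y,w,h):
    hsv=cv2.cvtColor(im,cv2.COLOR_BGR2HSV)[y:y+h,x:x+w]; m=((hsv[...,0]<8)|(hsv[...,0]>172))&(hsv[...,1]>150)&(hsv[...,2]>70)
    ys,xs=np.nonzero(m); return xs+x,ys+y
for n,im,bx in(('scene',a,(322,130,40,40)),('side',b,(278,155,22,25))):
    xs,ys=red(im,*bx); print(n,len(xs),xs.mean(),ys.mean(),xs.min(),xs.max(),ys.min(),ys.max())
for uv in [(130,146),(191,153)]: print(onz('wrist',uv,.008))
print([onz('scene',(264,225),.134),onz('scene',(219,315),.05)])
E
```

```text
scene 45 340.1111111111111 141.66666666666666 338 342 133 150
side 43 285.5813953488372 165.25581395348837 283 289 159 170
[0.42154399 0.01697505 0.008     ]
[0.49114569 0.00888783 0.008     ]
[array([0.47348535, 0.14221054, 0.134     ]), array([0.46558976, 0.3759922 , 0.05      ])]
```

View pics/crops.png

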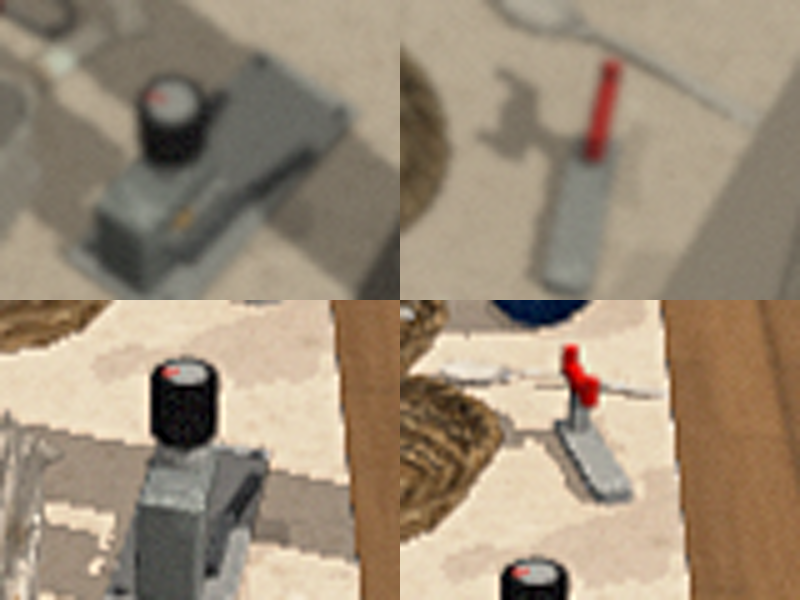

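The crops show the clamp from behind: knob top at scene about (264,226), mouth towards world -y. The rest has its nose at scene (333,175) and side about (293,188), with the red bar pointing away from it, so its nose already points roughly +y.

```bash
python3 - <<'E'
from h import *
bar,e=tri(ray('scene',(340.3,141.7)),ray('side',(285.8,165.3))); print('bar',bar,e)
kt,e=tri(ray('scene',(230+174/5,205+90/5)),ray('side',(240+185/5,190+(372-300)/5))); print('knobtop',kt,e)
n1=onz('scene',(333,175.2),.012); n2=onz('side',(294.5,188.5),.012); print('nose',n1,n2)
d=n1-bar; print('len',np.hypot(d[0],d[1]),'yaw',np.arctan2(d[1],d[0]))
print(onz('scene',(342.4,133),.071),onz('scene',(339.5,149.5),.065))
E
```

```text
bar [ 0.44783726 -0.29702269  0.0543335 ] 0.00048351647396149307
knobtop [0.47502065 0.13371593 0.12922608] 0.0026397836180762258
nose [ 0.4208899 -0.1951907  0.012    ] [ 0.41361471 -0.18382667  0.012     ]
len 0.10533713923820998 yaw 1.8294922988360336
[ 0.45316861 -0.31939221  0.071     ] [ 0.43354918 -0.25571967  0.065     ]
```

```bash
python3 -m inch '[{"claw":1,"travel":[-0.3,-0.75,0],"turn":0.08},{"claw":1,"travel":[-0.3,-0.75,0],"turn":0.08},{"claw":1,"travel":[-0.3,-0.75,0],"turn":0.08},{"claw":1,"travel":[-0.3,-0.75,0],"turn":0.08},{"claw":1,"travel":[-0.3,-0.75,0],"turn":0.08}]' 40
python3 -m inch '[{"claw":1,"travel":[-0.335,-0.735,-0.4],"turn":0},{"claw":1,"travel":[-0.335,-0.735,-0.4],"turn":0},{"claw":1,"travel":[-0.335,-0.735,-0.4],"turn":0},{"claw":1,"travel":[-0.335,-0.735,-0.4],"turn":0},{"claw":1,"travel":[-0.335,-0.735,-0.4],"turn":0}]'
python3 -c "
from h import *
im,T=snap('wrist','w1');print(T)"
```

```text
clock: 0.65
position: [0.5142, -0.1518, 0.2501]
ee_rot: [-0.0, 0.614, 0.789, -0.0]
contact_force: [-0.0, 0.7, 0.3]
width: 0.0854
gripper_force: 0.0
clock: 1.15
position: [0.4468, -0.2978, 0.168]
ee_rot: [-0.002, 0.614, 0.789, 0.0]
contact_force: [0.0, 0.1, -0.5]
width: 0.0855
gripper_force: 0.0
[[-0.24593523  0.96928119 -0.00313656  0.44682184]
 [ 0.96928097  0.2459433   0.00251101 -0.29783106]
 [ 0.00320529 -0.00242266 -0.99999193  0.16796776]
 [ 0.          0.          0.          1.        ]]
```

View pics/w1.png

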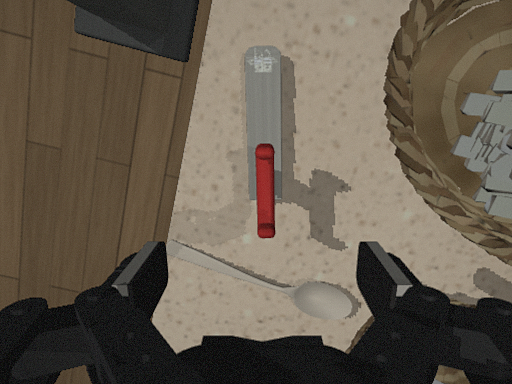

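The rest is directly ahead: red bar from (264,145) to (266,238) and nose at (263,47). It is almost aligned with the tool.

```bash
python3 - <<'E'
from h import *
T=pose(); im=cv2.imread('pics/w1.png'); hsv=cv2.cvtColor(im,cv2.COLOR_BGR2HSV)
m=(((hsv[...,0]<8)|(hsv[...,0]>172))&(hsv[...,1]>130)&(hsv[...,2]>60)).astype(np.uint8); m[:100]=0;m[250:]=0
ys,xs=np.nonzero(m); print(cv2.minAreaRect(np.c_[xs,ys].astype(np.float32)))
a=onz('wrist',(265,148),.071,T); b=onz('wrist',(266,234),.071,T); print(a,b,(a+b)/2,np.linalg.norm(a-b))
e=[onz('wrist',(u,v),.012,T) for u,v in((246.5,75),(282,75),(246.5,180),(282.5,180),(263,46))]
n=(e[0]+e[1])/2; t=(e[2]+e[3])/2; print(e,np.linalg.norm(e[0]-e[1]),'yaw tongue',np.arctan2(*(n-t)[[1,0]]),'bar',np.arctan2(*(a-b)[[1,0]]),'tool x',np.arctan2(T[1,0],T[0,0]))
E
```

```text
((264.5486755371094, 190.5062713623047), (93.1299057006836, 18.053813934326172), 89.20427703857422)
[ 0.43977462 -0.26119868  0.071     ] [ 0.45667427 -0.32389139  0.071     ] [ 0.44822445 -0.29254503  0.071     ] 0.06493053986066552
[array([ 0.41227976, -0.21416818,  0.012     ]), array([ 0.44091535, -0.20689072,  0.012     ]), array([ 0.43332654, -0.30167584,  0.012     ]), array([ 0.46502049, -0.2936049 ,  0.012     ]), array([ 0.42008469, -0.18922379,  0.012     ])] 0.029545864839663507 yaw tongue 1.8243805763301186 bar 1.8341010174627563 tool x 1.8202006730999056
```

```bash
python3 -m inch '[{"claw":1,"travel":[0.005,0.02,-0.2],"turn":0.002},{"claw":1,"travel":[0.005,0.02,-0.4],"turn":0.002},{"claw":1,"travel":[0.005,0.02,-0.5],"turn":0.002},{"claw":1,"travel":[0.005,0.02,-0.58],"turn":0.002},{"claw":1,"travel":[0.005,0.02,-0.58],"turn":0.002}]' 50
python3 -m inch '[{"claw":-1,"travel":[0,0,0],"turn":0},{"claw":-1,"travel":[0,0,0],"turn":0},{"claw":-1,"travel":[0,0,0],"turn":0},{"claw":-1,"travel":[0,0,0],"turn":0},{"claw":-1,"travel":[0,0,0],"turn":0}]' 50
python3 -m inch '[{"claw":-1,"travel":[0,0,0],"turn":0},{"claw":-1,"travel":[0,0,0],"turn":0},{"claw":-1,"travel":[0,0,0],"turn":0},{"claw":-1,"travel":[0,0,0.04],"turn":0},{"claw":-1,"travel":[0,0,0.08],"turn":0}]' 50
```

```text
clock: 1.7
position: [0.4493, -0.2902, 0.0528]
ee_rot: [-0.002, 0.61, 0.793, 0.001]
contact_force: [-0.6, -0.2, 0.2]
width: 0.0853
gripper_force: 0.0
clock: 2.2
position: [0.449, -0.2932, 0.0549]
ee_rot: [0.0, 0.61, 0.792, -0.0]
contact_force: [-3.1, -0.8, 6.0]
width: 0.013
gripper_force: 52.8
clock: 2.7
position: [0.4485, -0.2927, 0.0701]
ee_rot: [-0.001, 0.611, 0.792, 0.0]
contact_force: [0.3, -0.2, -3.7]
width: 0.0127
gripper_force: 50.9
```

```bash
python3 -m inch '[{"claw":-1,"travel":[0,0.05,0.2],"turn":0},{"claw":-1,"travel":[0,0.25,0.25],"turn":-0.04},{"claw":-1,"travel":[-0.01,0.5,0.25],"turn":-0.08},{"claw":-1,"travel":[-0.02,0.75,0.25],"turn":-0.117},{"claw":-1,"travel":[-0.02,0.9,0.25],"turn":-0.117}]'
python3 -m inch '[{"claw":-1,"travel":[0,0,0],"turn":0},{"claw":-1,"travel":[0,0,0],"turn":0}]'
python3 -c "
from h import *
im,T=snap('wrist','w2');print(T)"
```

```text
clock: 3.2
position: [0.4432, -0.1096, 0.1204]
ee_rot: [-0.001, 0.745, 0.667, 0.0]
contact_force: [0.1, -0.9, -3.6]
width: 0.0129
gripper_force: 51.0
clock: 3.4
position: [0.4452, -0.1127, 0.1206]
ee_rot: [0.001, 0.744, 0.668, -0.0]
contact_force: [0.6, -1.0, -3.5]
width: 0.0129
gripper_force: 51.0
[[ 1.07592229e-01  9.94194841e-01  7.28537079e-04  4.45177765e-01]
 [ 9.94194794e-01 -1.07591584e-01 -8.73499341e-04 -1.12653569e-01]
 [-7.90044080e-04  8.18289512e-04 -9.99999353e-01  1.20645576e-01]
 [ 0.00000000e+00  0.00000000e+00  0.00000000e+00  1.00000000e+00]]
```

View pics/w2.png

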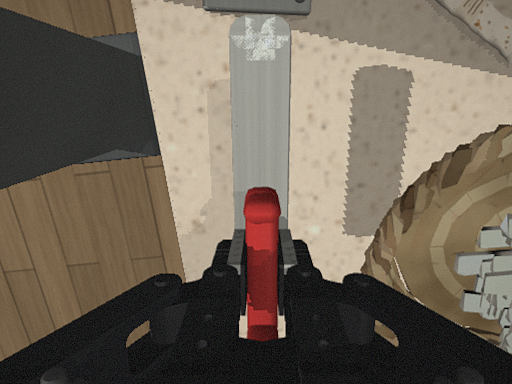

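The tongue is held, nose at about (260,16), edges x 230 to 290. The plate's front edge shows at the top, with corners around (204,11) and (309,13).

```bash
python3 - <<'E'
from h import *
im=cv2.imread('pics/w2.png'); 
q=np.array([0.001,.744,.668,0]);T=pose()
a,b=onz('wrist',(204,10),.008,T),onz('wrist',(309.5,12),.008,T); d=b-a; m=(a+b)/2
print('plate',a,b,np.linalg.norm(d),'yaw',np.arctan2(d[1],d[0])+np.pi/2)
zt=.1206-.053+.012
l=[onz('wrist',(u,v),zt,T) for u,v in((230,60),(290.5,60),(231.5,180),(289.5,180),(260,16))]
n=(l[0]+l[1])/2;t=(l[2]+l[3])/2
print('tongue w',np.linalg.norm(l[0]-l[1]),'yaw',np.arctan2(*(n-t)[[1,0]]),'nose',l[4],'toolx',np.arctan2(T[1,0],T[0,0]))
B=T[:3,:3]
for nm,p in(('plate',m),('nose',l[4]),('tip',n),('tail',t)): print(nm,B.T@(p-T[:3,3]))
E
```

```text
plate [0.42002437 0.01539374 0.008     ] [0.48966301 0.00652912 0.008     ] 0.07020058448839755 yaw 1.4441827377611318
tongue w 0.029186681088572673 yaw 1.4621238298396604 nose [ 0.45524642 -0.00826767  0.0796    ] toolx 1.4616388208785815
plate [ 0.12484194 -0.0044122   0.11251489]
nose [ 0.10570058 -0.00183259  0.04093672]
tip [ 0.08659653 -0.00174974  0.04095565]
tail [ 0.02692029 -0.00172087  0.04101452]
```

```bash
python3 -m inch '[{"claw":-1,"travel":[0.01,0.12,0],"turn":-0.003},{"claw":-1,"travel":[0.01,0.245,-0.1],"turn":-0.003},{"claw":-1,"travel":[0.01,0.245,-0.2],"turn":-0.003},{"claw":-1,"travel":[0.01,0.245,-0.26],"turn":-0.003},{"claw":-1,"travel":[0.01,0.245,-0.26],"turn":-0.003}]'
python3 -c "
from h import *
im,T=snap('wrist');print(T)
cv2.imwrite('pics/w3.png',cv2.resize(im[:220,130:400],None,fx=2.6,fy=2.6,interpolation=cv2.INTER_CUBIC))"
```

```text
clock: 3.95
position: [0.4463, -0.0648, 0.0669]
ee_rot: [-0.001, 0.748, 0.663, -0.001]
contact_force: [-0.9, 0.5, -3.5]
width: 0.0129
gripper_force: 51.0
[[ 1.20400495e-01  9.92720023e-01 -3.26750239e-03  4.46278659e-01]
 [ 9.92725371e-01 -1.20399031e-01  6.41880937e-04 -6.48256109e-02]
 [ 2.43803936e-04 -3.32101530e-03 -9.99994456e-01  6.69135836e-02]
 [ 0.00000000e+00  0.00000000e+00  0.00000000e+00  1.00000000e+00]]
```

View pics/w3.png

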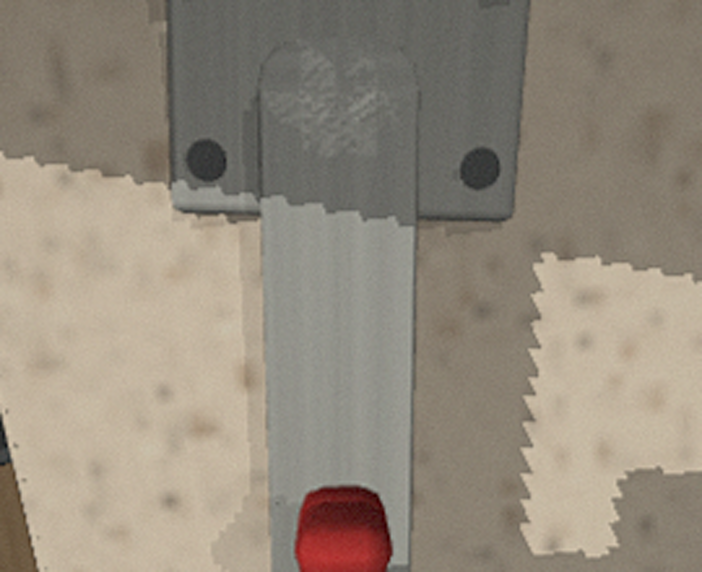

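The plate front corners are at crop (173,213) and (513,220), screws at (206,161) and (480,168). The tongue spans 263 to 415 at that row, so it is nearly centred. The plate is turned slightly clockwise relative to the tool.

```bash
python3 - <<'E'
from h import *
T=pose(); T0=np.eye(4); T0[:3,:3]=[[0,1,0],[0,0,0],[0,0,0]]
c=lambda u,v:(130+u/2.6,v/2.6)
z=lambda u,v,h:T[:3,:3].T@(onz('wrist',c(u,v),h,T)-T[:3,3])
P={k:z(*k,.008) for k in((173,212),(513,219),(206,161),(480,168),(168,5),(528.5,5))}
for k,p in P.items(): print(k,p)
zt=.0669-.054+.012
for k in((262,100),(417,100),(271,480),(411.5,480),(340,38)): print('t',k,z(*k,zt))
E
```

```text
(173, 212) [ 0.07770016 -0.03672669  0.05984569]
(513, 219) [0.07626169 0.034861   0.05974654]
(206, 161) [ 0.08771075 -0.02932383  0.0598352 ]
(480, 168) [0.08631564 0.02746122 0.05975656]
(168, 5) [ 0.11648972 -0.03552843  0.05984313]
(528.5, 5) [0.11640891 0.0356835  0.05974447]
t (262, 100) [ 0.09644149 -0.01588351  0.04291636]
t (417, 100) [0.09641629 0.01272234 0.04287673]
t (271, 480) [ 0.02385356 -0.01596761  0.04291816]
t (411.5, 480) [0.02386232 0.01332309 0.04287758]
t (340, 38) [ 0.10671798 -0.0014716   0.04289616]
```

```bash
python3 -m inch '[{"claw":-1,"travel":[-0.006,0,0],"turn":-0.007},{"claw":-1,"travel":[-0.006,0,-0.01],"turn":-0.007},{"claw":-1,"travel":[-0.006,0,-0.018],"turn":-0.007},{"claw":-1,"travel":[-0.006,0,-0.018],"turn":-0.007}]'
python3 -c "
from h import *
im,T=snap('wrist','w4');print(T)"
```

```text
clock: 4.4
position: [0.4459, -0.0642, 0.0649]
ee_rot: [0.0, 0.755, 0.655, 0.0]
contact_force: [0.3, -0.0, -3.3]
width: 0.0128
gripper_force: 51.0
[[ 1.41136148e-01  9.89990076e-01  4.87406500e-04  4.45910874e-01]
 [ 9.89990192e-01 -1.41136086e-01 -1.59274983e-04 -6.41729396e-02]
 [-8.88900069e-05  5.05007112e-04 -9.99999869e-01  6.49068189e-02]
 [ 0.00000000e+00  0.00000000e+00  0.00000000e+00  1.00000000e+00]]
```

```bash
python3 -m inch '[{"claw":-1,"travel":[0,0,-0.007],"turn":0},{"claw":-1,"travel":[0,0,-0.012],"turn":0},{"claw":-1,"travel":[0,0,-0.012],"turn":0}]'
python3 -m inch '[{"claw":-1,"travel":[0.007,0.05,0],"turn":0},{"claw":-1,"travel":[0.014,0.1,0],"turn":0},{"claw":-1,"travel":[0.021,0.15,0],"turn":0},{"claw":-1,"travel":[0.028,0.2,0],"turn":0},{"claw":-1,"travel":[0.028,0.2,0],"turn":0}]'
python3 -c "
from h import *
im,T=snap('wrist');print(T)
cv2.imwrite('pics/w5.png',cv2.resize(im[:220,130:400],None,fx=2.6,fy=2.6,interpolation=cv2.INTER_CUBIC))"
```

```text
clock: 4.75
position: [0.4461, -0.0642, 0.0626]
ee_rot: [0.0, 0.755, 0.656, 0.0]
contact_force: [-1.0, -0.8, -0.3]
width: 0.0128
gripper_force: 51.7
clock: 5.25
position: [0.4522, -0.0224, 0.0626]
ee_rot: [0.0, 0.755, 0.656, 0.001]
contact_force: [0.4, 0.1, 1.5]
width: 0.0128
gripper_force: 51.7
[[ 1.39965902e-01  9.90154527e-01  1.88650913e-03  4.52247599e-01]
 [ 9.90155590e-01 -1.39967864e-01  9.50737355e-04 -2.23818195e-02]
 [ 1.20542755e-03  1.73486675e-03 -9.99997769e-01  6.26456372e-02]
 [ 0.00000000e+00  0.00000000e+00  0.00000000e+00  1.00000000e+00]]
```

View pics/w5.png

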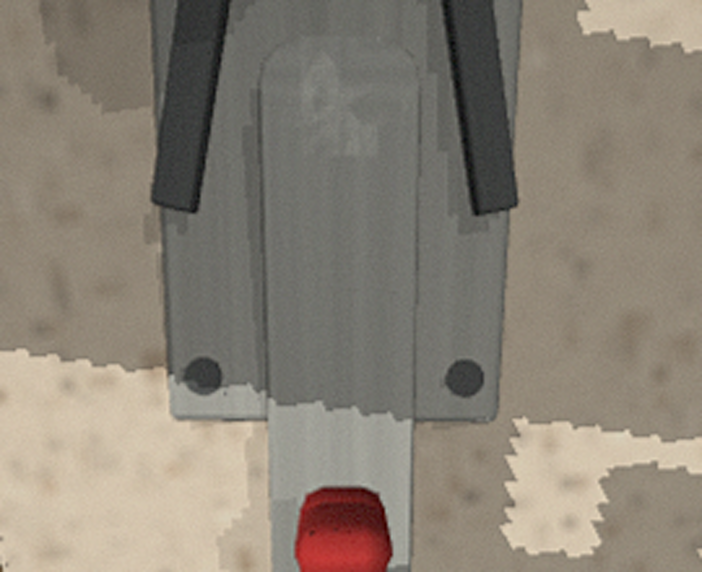

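The tongue lies flat on the plate between the flares, roughly 1 mm right of the centreline (tongue mid 340, rails and plate mid about 335). I'll shift it left slightly and go on.

```bash
python3 -m inch '[{"claw":-1,"travel":[-0.005,0.01,0],"turn":0},{"claw":-1,"travel":[0.001,0.05,0],"turn":0},{"claw":-1,"travel":[0.008,0.1,0],"turn":0},{"claw":-1,"travel":[0.015,0.15,0],"turn":0},{"claw":-1,"travel":[0.022,0.2,0],"turn":0}]'
python3 -m inch '[{"claw":-1,"travel":[0,0,0],"turn":0},{"claw":-1,"travel":[0.005,0.03,0],"turn":0},{"claw":-1,"travel":[0.010,0.07,0],"turn":0},{"claw":-1,"travel":[0.015,0.11,0],"turn":0},{"claw":-1,"travel":[0.015,0.11,0],"turn":0}]'
python3 -c "
from h import *
T=pose();print(T[:3,3],get_state()['moment'])"
```

```text
clock: 5.8
position: [0.456, 0.0147, 0.0629]
ee_rot: [0.001, 0.755, 0.656, -0.001]
contact_force: [-1.8, -7.3, 7.4]
width: 0.013
gripper_force: 52.4
clock: 6.3
position: [0.459, 0.0377, 0.0629]
ee_rot: [0.001, 0.755, 0.656, -0.0]
contact_force: [-0.6, -3.2, 7.4]
width: 0.0129
gripper_force: 52.5
[0.45900783 0.03766553 0.06287183] [-0.47907931 -0.10527856 -0.13457636]
```

```bash
python3 -m inch '[{"claw":-1,"travel":[0.003,0.02,0],"turn":0},{"claw":-1,"travel":[0.005,0.035,0],"turn":0},{"claw":-1,"travel":[0.007,0.05,0],"turn":0},{"claw":-1,"travel":[0.007,0.05,0],"turn":0}]'
python3 -m inch '[{"claw":-1,"travel":[0.001,0.01,0],"turn":0},{"claw":-1,"travel":[0.002,0.015,0],"turn":0},{"claw":-1,"travel":[0.002,0.015,0],"turn":0}]'
```

```text
clock: 6.7
position: [0.4603, 0.0468, 0.0629]
ee_rot: [0.001, 0.755, 0.656, -0.001]
contact_force: [-0.3, -5.8, 7.9]
width: 0.0129
gripper_force: 52.5
clock: 7.0
position: [0.4605, 0.0485, 0.0629]
ee_rot: [0.002, 0.755, 0.656, -0.002]
contact_force: [-0.3, -11.2, 7.9]
width: 0.0131
gripper_force: 52.6
```

```bash
python3 -m inch '[{"claw":-1,"travel":[0.001,0.01,0],"turn":0},{"claw":-1,"travel":[0.001,0.01,0],"turn":0}]'
```

```text
clock: 7.2
position: [0.4606, 0.0487, 0.063]
ee_rot: [0.003, 0.754, 0.657, -0.003]
contact_force: [-1.2, -18.3, 9.1]
width: 0.0132
gripper_force: 52.7
```

```bash
python3 -m inch '[{"claw":-1,"travel":[0,-0.015,0.002],"turn":0},{"claw":-1,"travel":[0,-0.015,0.002],"turn":0},{"claw":1,"travel":[0,-0.015,0.002],"turn":0},{"claw":1,"travel":[0,-0.015,0.002],"turn":0},{"claw":1,"travel":[0,-0.015,0.002],"turn":0}]'
python3 -m inch '[{"claw":1,"travel":[0,0,0],"turn":0},{"claw":1,"travel":[0,0,0.1],"turn":0},{"claw":1,"travel":[0,0,0.35],"turn":0},{"claw":1,"travel":[0,0,0.6],"turn":0},{"claw":1,"travel":[0,0,0.85],"turn":0}]'
python3 -m inch '[{"claw":1,"travel":[0.01,-0.05,0.1],"turn":0},{"claw":1,"travel":[0.01,-0.05,0.1],"turn":0},{"claw":1,"travel":[0.01,-0.05,0.1],"turn":0}]'
python3 -c "
from h import *
im,T=snap('wrist','w6');print(T)"
```

```text
clock: 7.7
position: [0.46, 0.0505, 0.0623]
ee_rot: [-0.001, 0.755, 0.655, -0.0]
contact_force: [-1.0, -0.4, 0.3]
width: 0.0562
gripper_force: 0.0
clock: 8.2
position: [0.4602, 0.0503, 0.2343]
ee_rot: [-0.0, 0.755, 0.655, -0.0]
contact_force: [1.8, -0.4, 0.4]
width: 0.0856
gripper_force: 0.0
clock: 8.5
position: [0.4623, 0.0402, 0.2523]
ee_rot: [-0.0, 0.755, 0.655, -0.0]
contact_force: [-0.4, 0.4, -1.1]
width: 0.0855
gripper_force: 0.0
[[ 1.41195040e-01  9.89981681e-01 -4.80650776e-04  4.62310483e-01]
 [ 9.89981721e-01 -1.41194821e-01  4.63430636e-04  4.02342636e-02]
 [ 3.90922440e-04 -5.41269590e-04 -9.99999777e-01  2.52343373e-01]
 [ 0.00000000e+00  0.00000000e+00  0.00000000e+00  1.00000000e+00]]
```

View pics/w6.png

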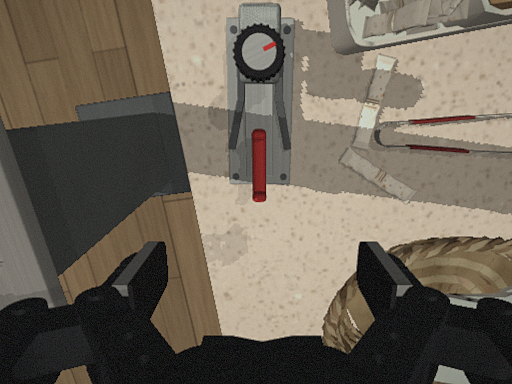

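The rest sits in the jaw in line with the plate. The knob top disc is at about (259,51), with fluted rim about (233 to 285, 25 to 82). The sticks, tongs and caddy are to the right.

```bash
python3 - <<'E'
from h import *
T=pose(); im=cv2.imread('pics/w6.png'); s=get_state(); print(s['qpos'],s['moment'])
g=cv2.cvtColor(im,cv2.COLOR_BGR2GRAY); m=(g<60).astype(np.uint8); m[:, :225]=0; m[:,292:]=0; m[:15]=0; m[95:]=0
m=cv2.morphologyEx(m,cv2.MORPH_OPEN,np.ones((3,3)))
n,l,st,c=cv2.connectedComponentsWithStats(m); i=1+st[1:,4].argmax(); print(st[i],c[i])
ys,xs=np.nonzero(l==i); p=np.c_[xs,ys].astype(np.float32); print(cv2.minEnclosingCircle(p))
hsv=cv2.cvtColor(im,cv2.COLOR_BGR2HSV)
d=((g>100)).astype(np.uint8); d[:, :240]=0; d[:,279:]=0; d[:30]=0; d[75:]=0
n,l,st,c=cv2.connectedComponentsWithStats(d); i=1+st[1:,4].argmax(); print('disc',st[i],c[i])
for uv in(c[i],(st[i][0]+st[i][2]/2-.5,st[i][1]+st[i][3]/2-.5)): print(onz('wrist',uv,.134,T))
for uv in((338,48),(330,0)): print('caddy',onz('wrist',uv,.09,T))
f=onz('wrist',(259.5,184),.008,T); print('plate front',f, f+.13*np.r_[T[:2,0],0])
E
```

```text
[-6.34553170e-02  1.07400638e-01  1.72174155e+00  4.19675451e-04
  1.31522818e+00  7.78862901e-02] [ 0.04888951 -0.03687479 -0.01245713]
[ 233   25   52   58 1254] [259.44258373  54.5645933 ]
((262.0, 53.0), 30.47960090637207)
disc [242  33  34  37 956] [258.09728033  51.18828452]
[0.47197373 0.14064183 0.134     ]
[0.4722707  0.14072257 0.134     ]
caddy [0.53780681 0.13961164 0.09      ]
caddy [0.53422157 0.17572706 0.09      ]
plate front [0.45299541 0.01246309 0.008     ] [0.47132246 0.14116475 0.008     ]
```

```bash
python3 -m inch '[{"claw":0.3,"travel":[0,0,0],"turn":0.2},{"claw":0.3,"travel":[0,0,0],"turn":0.2},{"claw":0.3,"travel":[0,0,0],"turn":0.2},{"claw":0.3,"travel":[0,0,0],"turn":0.2},{"claw":0.3,"travel":[0,0,0],"turn":0.2}]' 80
python3 -m inch '[{"claw":0.3,"travel":[0,0,0],"turn":0.22},{"claw":0.3,"travel":[0,0,0],"turn":0.22},{"claw":0.3,"travel":[0,0,0],"turn":0.22},{"claw":0.3,"travel":[0,0,0],"turn":0.22},{"claw":0.3,"travel":[0,0,0],"turn":0.22}]'
python3 -m inch '[{"claw":0.3,"travel":[0.05,0.5,0],"turn":0.22},{"claw":0.3,"travel":[0.05,0.5,0],"turn":0.22},{"claw":0.3,"travel":[0.05,0.5,0],"turn":0.22},{"claw":0.3,"travel":[0.05,0.5,0],"turn":0.22},{"claw":0.3,"travel":[0.05,0.5,0],"turn":0.22}]'
python3 -m inch '[{"claw":0.3,"travel":[0,0,0],"turn":0.22},{"claw":0.3,"travel":[0,0,0],"turn":0.22},{"claw":0.3,"travel":[0,0,0],"turn":0.22},{"claw":0.3,"travel":[0,0,0],"turn":0.22},{"claw":0.3,"travel":[0,0,0],"turn":0.22}]'
python3 -m inch '[{"claw":0.3,"travel":[0,0,0],"turn":0},{"claw":0.3,"travel":[0,0,0],"turn":0},{"claw":0.3,"travel":[0,0,0],"turn":0}]'
python3 -c "
from h import *
im,T=snap('wrist','w7');print(T,get_state()['qpos'])
a,_=snap('scene');b,_=snap('side');cv2.imwrite('pics/w7b.png',np.hstack([im[:,60:440],cv2.resize(b[130:330,120:340],(420,384))]))"
```

```text
clock: 9.05
position: [0.4616, 0.0404, 0.2506]
ee_rot: [-0.002, 0.515, 0.857, -0.001]
contact_force: [0.2, 0.2, -1.4]
width: 0.0557
gripper_force: 0.0
clock: 9.55
position: [0.462, 0.0403, 0.2513]
ee_rot: [-0.002, 0.194, 0.981, -0.0]
contact_force: [0.3, 0.1, 0.1]
width: 0.0553
gripper_force: 0.0
clock: 10.05
position: [0.4719, 0.1408, 0.2511]
ee_rot: [-0.002, -0.151, 0.989, 0.0]
contact_force: [-1.2, -0.4, 0.4]
width: 0.0558
gripper_force: 0.0
clock: 10.55
position: [0.472, 0.1401, 0.2512]
ee_rot: [-0.001, -0.476, 0.88, 0.001]
contact_force: [0.1, 0.4, -0.0]
width: 0.0554
gripper_force: 0.0
clock: 10.85
position: [0.4726, 0.14, 0.2522]
ee_rot: [-0.001, -0.474, 0.881, 0.0]
contact_force: [-0.0, -0.1, 0.7]
width: 0.0553
gripper_force: 0.0
[[-5.50644851e-01 -8.34738756e-01 -1.20703222e-03  4.72550416e-01]
 [-8.34739312e-01  5.50645326e-01 -7.47307386e-05  1.40022477e-01]
 [ 7.27027294e-04  9.66407149e-04 -9.99999269e-01  2.52191754e-01]
 [ 0.00000000e+00  0.00000000e+00  0.00000000e+00  1.00000000e+00]] [ 1.46680657e-01  1.51060408e-01  1.66661677e+00  1.02325846e-04
  1.32475336e+00 -2.41219119e+00]
```

View pics/w7b.png

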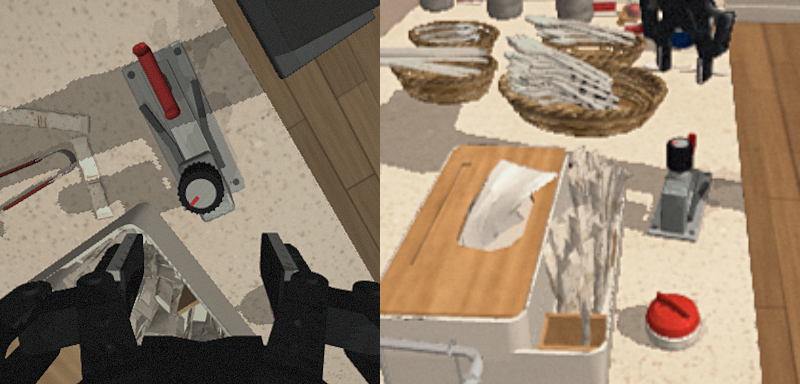

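The gripper is above the knob at image (261,192). The caddy corner (crop 147,208) lies near the left finger, so I'll triangulate its height before descending.

```bash
python3 - <<'E'
from h import *
T7=pose(); T6=np.array([[.141195,.98998,-.00048,.46231],[.98998,-.141195,.00046,.040234],[.00039,-.00054,-1,.252343],[0,0,0,1]])
print('caddy corner',tri(ray('wrist',(340,52),T6),ray('wrist',(60+145,207),T7)))
im=cv2.imread('pics/w7.png'); g=cv2.cvtColor(im,cv2.COLOR_BGR2GRAY)
d=(g>90).astype(np.uint8); d[:, :235]=0; d[:,288:]=0; d[:170]=0; d[214:]=0
n,l,st,c=cv2.connectedComponentsWithStats(d)
for i in range(1,n):
  if st[i][4]>100: print(st[i],c[i],onz('wrist',c[i],.134,T7))
c6=(258.1,51.2)
k=[i for i in range(1,n) if st[i][4]>400]
for i in k: print('knob',tri(ray('wrist',c6,T6),ray('wrist',c[i],T7)))
for uv in((175,240),(205,207),(290,330)): print('rim',[onz('wrist',uv,h,T7)[:2] for h in(.06,.09,.12)])
E
```

```text
caddy corner (array([0.56051771, 0.14712998, 0.01193616]), np.float64(0.0033496646501600218))
[235 170  21  44 253] [238.98418972 197.73517787] [0.49011768 0.13441184 0.134     ]
[246 179  30  29 680] [260.64411765 192.71176471] [0.47341086 0.14043238 0.134     ]
[265 181  23  33 226] [281.89823009 203.57964602] [0.46419625 0.15738465 0.134     ]
knob (array([0.47522581, 0.1439555 , 0.12125141]), np.float64(0.0009611877393522106))
rim [array([0.59209927, 0.15206577]), array([0.57709757, 0.14533036]), array([0.56209588, 0.13859495])]
rim [array([0.54281434, 0.13948043]), array([0.53247894, 0.1339366 ]), array([0.52214355, 0.12839277])]
rim [array([0.54967699, 0.31862464]), array([0.53869183, 0.29611942]), array([0.52770668, 0.27361421])]
```

```bash
python3 -m inch '[{"claw":0.3,"travel":[0,0.003,-0.2],"turn":0},{"claw":0.3,"travel":[0,0.003,-0.4],"turn":0},{"claw":0.3,"travel":[0,0.003,-0.55],"turn":0},{"claw":0.3,"travel":[0,0.003,-0.66],"turn":0},{"claw":0.3,"travel":[0,0.003,-0.66],"turn":0}]' 60
python3 -m inch '[{"claw":-1,"travel":[0,0,0],"turn":0},{"claw":-1,"travel":[0,0,0],"turn":0},{"claw":-1,"travel":[0,0,0],"turn":0},{"claw":-1,"travel":[0,0,0],"turn":0},{"claw":-1,"travel":[0,0,0],"turn":0}]' 60
python3 -c "
from h import *
s=get_state();print(s['moment'],s['effort'][5],s['qpos'])"
```

```text
clock: 11.5
position: [0.4704, 0.1402, 0.118]
ee_rot: [-0.003, -0.475, 0.88, 0.001]
contact_force: [-0.3, 0.6, -0.2]
width: 0.0558
gripper_force: 0.0
clock: 12.0
position: [0.4738, 0.1407, 0.1219]
ee_rot: [0.001, -0.475, 0.88, -0.001]
contact_force: [0.4, 0.2, 3.8]
width: 0.0347
gripper_force: 60.1
[-0.10000804 -0.05522517 -0.0204618 ] -0.0018266406550537795 [ 1.47758082e-01  2.65887717e-01  1.87129154e+00 -4.81956378e-05
  1.00156008e+00 -2.41257064e+00]
```

```bash
cat > m.py <<'E'
from h import *
T=pose()
mz=[];e=[]
for i in range(4):
    imaging.get_image('wrist'); s=get_state(); mz.append(s['moment'][2]); e.append(s['effort'][5])
print('mz',np.round(mz,3),'e',np.round(e,3),'q6',s['qpos'][5],'F',s['contact_force'].round(1))
E
python3 -m inch '[{"claw":-1,"travel":[0,0,0],"turn":-0.04},{"claw":-1,"travel":[0,0,0],"turn":-0.08},{"claw":-1,"travel":[0,0,0],"turn":-0.12},{"claw":-1,"travel":[0,0,0],"turn":-0.16},{"claw":-1,"travel":[0,0,0],"turn":-0.2}]'
python3 -c "
from h import *
s=get_state();print(s['moment'],s['effort'][5])"; python3 m.py
python3 -m inch '[{"claw":-1,"travel":[0,0,0],"turn":-0.04},{"claw":-1,"travel":[0,0,0],"turn":-0.08},{"claw":-1,"travel":[0,0,0],"turn":-0.12},{"claw":-1,"travel":[0,0,0],"turn":-0.16},{"claw":-1,"travel":[0,0,0],"turn":-0.2}]'
python3 -c "
from h import *
s=get_state();print(s['moment'],s['effort'][5])"; python3 m.py
```

```text
clock: 12.5
position: [0.4737, 0.141, 0.1219]
ee_rot: [0.001, -0.177, 0.984, 0.0]
contact_force: [-0.1, -0.8, 5.5]
width: 0.0346
gripper_force: 60.4
[0.15855346 0.12827986 0.19297801] -0.8114748448133469
mz [0.224 0.147 0.165 0.185] e [0.577 0.624 0.262 0.178] q6 -1.7846868445040893 F [-0.9  0.3  5.3]
clock: 13.2
position: [0.4737, 0.1413, 0.1219]
ee_rot: [0.001, 0.136, 0.991, 0.001]
contact_force: [-0.3, 1.4, 3.8]
width: 0.0347
gripper_force: 60.3
[0.31419964 0.04897488 0.21832572] -0.8269893005490303
mz [0.197 0.154 0.125 0.182] e [0.596 0.651 0.258 0.166] q6 -1.15777420076288 F [-0.9  0.8  5.2]
```

```bash
sed -i "s/range(4)/range(8)/; s/^print.*/print('mz mean',np.mean(mz[2:]).round(4),'e',np.round(e[-3:],4),'q6',s['qpos'][5].round(4),'F',s['contact_force'].round(1))/" m.py
python3 -m inch '[{"claw":-1,"travel":[0,0,0],"turn":-0.02},{"claw":-1,"travel":[0,0,0],"turn":-0.04},{"claw":-1,"travel":[0,0,0],"turn":-0.06},{"claw":-1,"travel":[0,0,0],"turn":-0.08}]'
python3 m.py
python3 -m inch '[{"claw":-1,"travel":[0,0,0],"turn":-0.02},{"claw":-1,"travel":[0,0,0],"turn":-0.04}]'
python3 m.py
python3 -m inch '[{"claw":-1,"travel":[0,0,0],"turn":-0.02},{"claw":-1,"travel":[0,0,0],"turn":-0.04}]'
python3 m.py
```

```text
clock: 13.8
position: [0.4738, 0.1414, 0.1219]
ee_rot: [0.001, 0.257, 0.966, 0.001]
contact_force: [-0.9, 1.9, 6.0]
width: 0.0344
gripper_force: 60.3
mz mean 0.1641 e [0.1771 0.177  0.177 ] q6 -0.9066 F [-0.4  1.4  5.4]
clock: 14.4
position: [0.4738, 0.1415, 0.1219]
ee_rot: [0.001, 0.317, 0.948, 0.001]
contact_force: [-0.2, 1.8, 5.0]
width: 0.0345
gripper_force: 60.4
mz mean 0.1662 e [0.1766 0.1764 0.1764] q6 -0.7809 F [-0.3  2.9  5.4]
clock: 15.0
position: [0.4739, 0.1415, 0.1219]
ee_rot: [0.001, 0.376, 0.927, 0.001]
contact_force: [0.4, 2.3, 4.8]
width: 0.0345
gripper_force: 60.4
mz mean 0.1716 e [0.1766 0.1764 0.1764] q6 -0.6552 F [0.2 2.1 4.8]
```

```bash

python3 -m inch '[{"claw":-1,"travel":[0,0,0],"turn":-0.02},{"claw":-1,"travel":[0,0,0],"turn":-0.04}]' | grep clock
python3 m.py
python3 -m inch '[{"claw":-1,"travel":[0,0,0],"turn":-0.02},{"claw":-1,"travel":[0,0,0],"turn":-0.04}]' | grep clock
python3 m.py
python3 -m inch '[{"claw":-1,"travel":[0,0,0],"turn":-0.02},{"claw":-1,"travel":[0,0,0],"turn":-0.04}]' | grep clock
python3 m.py
```

```text
clock: 15.6
mz mean 0.1996 e [0.1765 0.1763 0.1763] q6 -0.5295 F [0.4 2.9 5.3]
clock: 16.2
mz mean 0.1793 e [0.1756 0.1755 0.1754] q6 -0.4043 F [0.9 3.5 5.2]
clock: 16.8
mz mean 0.2056 e [0.2075 0.2073 0.2073] q6 -0.2787 F [1.1 2.6 5.2]
```

```bash

python3 -m inch '[{"claw":-1,"travel":[0,0,0],"turn":-0.02},{"claw":-1,"travel":[0,0,0],"turn":-0.04}]' | grep clock
python3 m.py
python3 -m inch '[{"claw":-1,"travel":[0,0,0],"turn":-0.02},{"claw":-1,"travel":[0,0,0],"turn":-0.04}]' | grep clock
python3 m.py
python3 -m inch '[{"claw":-1,"travel":[0,0,0],"turn":-0.02},{"claw":-1,"travel":[0,0,0],"turn":-0.03}]' | grep clock
python3 m.py
```

```text
clock: 17.4
mz mean 0.2621 e [0.2471 0.247  0.2469] q6 -0.1532 F [0.5 2.6 4.5]
clock: 18.0
mz mean 0.293 e [0.2865 0.2863 0.2863] q6 -0.0276 F [0.2 2.8 4.7]
clock: 18.6
mz mean 0.3119 e [0.325  0.3249 0.3249] q6 0.0665 F [1.7 2.3 5.3]
```

```bash

python3 -m inch '[{"claw":-1,"travel":[0,0,0],"turn":-0.01},{"claw":-1,"travel":[0,0,0],"turn":-0.02}]' | grep clock
python3 m.py
python3 -m inch '[{"claw":-1,"travel":[0,0,0],"turn":-0.01},{"claw":-1,"travel":[0,0,0],"turn":-0.02}]' | grep clock
python3 m.py
```

```text
clock: 19.2
mz mean 0.3468 e [0.3461 0.346  0.3459] q6 0.1294 F [1.3 2.6 6.1]
clock: 19.8
mz mean 0.3655 e [0.3658 0.3657 0.3657] q6 0.1921 F [0.7 3.4 5.4]
```

```bash

python3 -m inch '[{"claw":-1,"travel":[0,0,0],"turn":-0.01},{"claw":-1,"travel":[0,0,0],"turn":-0.02}]' | grep clock
python3 m.py
```

```text
clock: 20.4
mz mean 0.3791 e [0.3856 0.3855 0.3855] q6 0.2549 F [1.2 3.  5.2]
```

```bash

python3 -m inch '[{"claw":-1,"travel":[0,0,0],"turn":-0.01},{"claw":-1,"travel":[0,0,0],"turn":-0.02}]' | grep clock
python3 m.py
```

```text
clock: 21.0
mz mean 0.3951 e [0.3933 0.3932 0.3932] q6 0.3178 F [0.3 3.  5.6]
```

```bash

python3 -m inch '[{"claw":-1,"travel":[0,0,0],"turn":-0.01},{"claw":-1,"travel":[0,0,0],"turn":-0.02}]' | grep clock
python3 m.py
```

```text
clock: 21.6
mz mean 0.3935 e [0.3932 0.3932 0.3932] q6 0.3806 F [1.  3.6 4.8]
```

Two readings in a row are level at 0.393, so the limiter is slipping. I'm stopping here and letting go.

```bash
python3 -m inch '[{"claw":0.3,"travel":[0,0,0],"turn":0},{"claw":0.3,"travel":[0,0,0],"turn":0},{"claw":0.3,"travel":[0,0,0],"turn":0},{"claw":0.3,"travel":[0,0,0],"turn":0}]'
python3 -m inch '[{"claw":0.3,"travel":[0,0,0.1],"turn":0},{"claw":0.3,"travel":[0,0,0.3],"turn":0},{"claw":0.3,"travel":[0,0,0.5],"turn":0},{"claw":0.3,"travel":[0,0,0.7],"turn":0},{"claw":0.3,"travel":[0,0,0.7],"turn":0}]'
python3 -m inch '[{"claw":0.3,"travel":[0,-0.25,0],"turn":0},{"claw":0.3,"travel":[0,-0.5,0],"turn":0},{"claw":0.3,"travel":[0,-0.5,0],"turn":0},{"claw":0.3,"travel":[0,-0.5,0],"turn":0}]'
python3 -c "
from h import *
im,T=snap('wrist','w8')"
```

```text
clock: 22.4
position: [0.4725, 0.1404, 0.1204]
ee_rot: [-0.0, 0.785, 0.619, -0.0]
contact_force: [-0.9, 0.5, -0.3]
width: 0.0553
gripper_force: 0.0
clock: 22.9
position: [0.476, 0.141, 0.2663]
ee_rot: [0.003, 0.785, 0.619, 0.005]
contact_force: [0.4, 0.2, 0.2]
width: 0.0556
gripper_force: 0.0
clock: 23.3
position: [0.4723, 0.0396, 0.2599]
ee_rot: [-0.001, 0.786, 0.618, -0.0]
contact_force: [-0.7, -0.8, -0.2]
width: 0.0554
gripper_force: 0.0
```

View pics/w8.png

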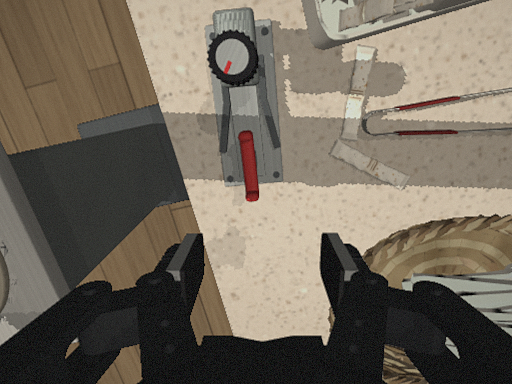

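The rest is still home and in line (bar (246,135) to (252,196), parallel to the plate). The knob has turned, the other objects are unmoved, and the gripper is clear, so I'm handing in.

```bash
python3 -c "
from rig import ticket
print(ticket.sign_off())"
```

```text
the job is handed in; nothing more can be done
None
```

I slid the rest home against the stop and turned the knob until two torque readings in a row were level (the limiter slipping), then let go. I handed the job in at about 23 s with the serving tongs, sugar stick and timer untouched; the hand-in returned no verdict.

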